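# Slide the aluminium shim off its board and box it

### The arm

A 7-joint arm with a two-finger parallel gripper is mounted at the origin on the work surface. World frame = base frame: x ahead of the robot, y to its left, z up, the work surface at z = 0. Lengths are in m, angles in degrees, forces in N, time in s.
With the tool pointing down it reaches from about 0.425 to 0.875 m from the base axis. Payload 4.7 kg.
Tool frame: the origin (TCP) lies midway between the tips of the shut fingers; the grasp point (between the pads) lies 19 mm behind it; z points along the fingers, y is the direction in which the jaws open and shut (so a half turn about z gives the same grasp; the last joint's range is limited). The gripper opens to 87 mm and grips with 3 to 60 N. Pads are 19 mm wide; open, the fingers measure 117 mm over their backs; the gripper's body (75 mm by 190 mm) begins 51 mm behind the grasp point.
Start: joints at [75.464, 18.392, -4.016, 83.108, 1.295, 78.541, -3.26], TCP at [0.172, -0.627, 0.188] pointing down, gripper open.
Joint ranges: [-163.93, 163.93], [-17.29, 119.83], [-79.2, 71.16], [3.27, 140.29], [-89.18, 269.18], [5.43, 117.66], [-154.24, 154.24]. Speed limits (degrees/s): [147.25, 147.25, 180, 180, 180, 180, 180].

### API

Orientations are given as [roll, pitch, yaw] about the fixed x, y, z axes, in that order (R = Rz(yaw) Ry(pitch) Rx(roll)).
In Python, from cell import env gives the robot as it stands. The module is installed in compiled form; this text tells all that it offers.
- The arm moves only by the tool servo_tool, never from a script. Its argument "plan" is a list of rows, each a list of 3 entries, a list of its own where there are three numbers: the opening, from 0 (shut) to 1 (fully open), then the shift along the tool's x, y, z in cm, then the turn, a rotation vector about the tool's x, y, z in degrees. A call has 1 to 20 rows; each row shifts and turns the pose as measured when the row begins, along the tool's axes as they then stand; what a row does not reach is not made up. A row lasts 1/12 s, in which the tool goes at most 41.7 mm and 7.16 degrees, less where a joint would pass 70% of its speed; a pose out of reach is approached as far as the arm can. A call is refused whole if a number of a shift passes 4.17 or a number of a turn 7.16, either way. A call with a gripper value outside its range is refused whole. The fingers move at their own pace and stop on an object; "force" is the grip in N (left out, the last holds). Time passes only in rows, so rows that do not move let the fingers close. It gives the time, the measured TCP pose, the force and the opening at its end, in the units of the state.
- env.get_obs(): the state, without advancing time (a new reading comes with each control period).
- env.read_camera(name): name is "side" or "top"; returns a dict with "image" (400x640x3 uint8, blue, green, red), "fx", "fy", "cx", "cy" (pixels), "k1" (the pictures are not rectified: a ray, as slopes to the right and down, at radius r is drawn at 1 + k1 r^2 times it, then the intrinsics apply), "rvec" (rotation vector, rad) and "tvec" (3), from world to camera coordinates, as OpenCV has them. Camera axes: x right, y down, z forward; pixel columns grow to the right and rows downward; lengths in m; the calibration is good to about 2 mm. A picture is of the moment at which its call begins. There is no depth.
- env.sign_off(): hands the job in, once; it reports no verdict.
The state is a dict: "time_s": time; "qpos": joint angles; "joint_velocities": joint speeds; "effort": joint torques, N m; "tool_pos": TCP position; "tool_rot": TCP orientation; "force": force on the tool from outside, world axes, zero at the start; "wrist_torque": the same for the moment, N m; "grip_width": finger opening in m.
Only numpy, scipy, OpenCV 4.12 (cv2) and the standard library are available. Lean on these libraries where they do the work, as an engineer would, in place of code of your own. Each camera call takes 0.05 s, during which the arm holds its last target. There are 200 camera calls.

### The job

Slide the bare aluminium shim plate along its lane until about a third of it sticks out over the open, yellow-striped edge of the raised shim board, without letting it fall off. Then take it by the overhanging end, lift it clear, lower it into the shallow pine drawer box and leave it lying flat on the bottom. Leave the red shim where it is.

Things in the scene. Friction and masses are not known exactly. Their poses are not given: they have to be found in the camera images.
- alu_shim_center (a point): Centre (half-way up) of the bare aluminium shim plate with two black dots: 56 mm wide (its x), 140 long (its y), 6 thick, 90-175 g. It starts flat in one lane of the shim board, y along the lane to the open edge, front end 10-35 mm short of that edge, 60-90 mm of free lane behind. A push of 1-2 N on its rear end slides it; it stays balanced with up to 60 mm overhanging.
- red_shim_center (a point): Centre (half-way up) of the red plastic shim plate, same size and dots, lying in the other lane; to be left there.
- shim_board: Raised shim board, fixed; 156 mm (its x) by 250 (its y), origin at the centre of its underside. Dark brown lane floors 50 mm above the bench. Two lanes along y at x = -36 and +36, 60 wide, between pine fences 12 wide and 10 high at x = -72, 0, 72: no finger fits beside a plate. Open edge (drop to the bench, yellow stripe along it) at y = +125; stop 10 high from y = -125 to -113 closes the rear.
- drawer_box: Shallow open pine drawer box, fixed on the bench: outside 184 mm (its x) by 244 mm (its y) and 40 mm high, walls 12 mm, inside 160 by 220 mm; its brown wooden bottom is 8 mm above the bench. Origin at the centre of its underside.
Mind the look-alikes: they are no part of the job. Of the things that look like the part that bears alu_shim_center, the smallest one is meant.

How it is judged:
By the outcome, as a careful person would: the job done as asked, in the order asked, and still so for the second after the job is handed in, with the robot touching nothing.
It also fails if it takes over 61 s, if anything falls off the work surface, if the arm or the gripper's body presses on something with over 40 N, if the wrist force passes 120 N, or if a joint passes its speed limit or range.

## Working session

There is one attempt and no reset: what is moved stays moved. The work goes in short steps, Python scripts to look and compute and a tool call to move; the robot and the scene stay as the last step left them, time stands still between calls to the robot, and variables do not carry over. Pictures are saved under pics/ and viewed, about 8 in all and at most 12, crops included, and the job is handed in when it is done.

Besides the shell and the picture viewer there is one more tool, called after ">>>" by a JSON object that holds its "name" and its "arguments". servo_tool: Moves the arm, as the interface text tells. Its arguments: {"type":"object","properties":{"plan":{"type":"array"},"force":{"type":"number"}},"required":["plan"]}

```bash
mkdir -p pics; cat > h.py <<'E'
import numpy as np, cv2
from cell import env
def shot(n,f=None):
    c=env.read_camera(n)
    if f: cv2.imwrite('pics/'+f,c["image"])
    return c
def ray(c,uv):
    d=np.array([(uv[0]-c["cx"])/c["fx"],(uv[1]-c["cy"])/c["fy"]]);s=d.copy()
    for _ in range(20): s=d/(1+c["k1"]*(s@s))
    R=cv2.Rodrigues(np.array(c["rvec"],float))[0];t=np.array(c["tvec"],float).ravel()
    return -R.T@t, R.T@np.array([s[0],s[1],1.])
def onz(c,uv,z):
    o,d=ray(c,uv); return o+d*(z-o[2])/d[2]
def proj(c,P):
    R=cv2.Rodrigues(np.array(c["rvec"],float))[0];p=R@np.array(P,float)+np.array(c["tvec"],float).ravel()
    s=p[:2]/p[2];s=s*(1+c["k1"]*(s@s));return s*[c["fx"],c["fy"]]+[c["cx"],c["cy"]]
E
python3 - <<'E'
from h import *
a=shot("top","top1.png");b=shot("side","side1.png")
for c in(a,b):print(ray(c,(c["cx"],c["cy"])))
o=env.get_obs();print(o["tool_pos"],o["tool_rot"],o["grip_width"],o["force"],o["time_s"])
E
```

```text
(array([ 0.23494569, -0.06127137,  1.13376215]), array([ 0.20782446, -0.00727282, -0.9781391 ]))
(array([0.07137114, 0.52159048, 0.61038787]), array([ 0.45642196, -0.64773983, -0.61000993]))
[ 0.17178576 -0.62633091  0.18677583] [-1.79903113e+02  4.72961775e-03  1.53423672e+01] 0.08721725327915175 [-0.45012833 -0.85079798 -0.18913869] 0.1
```

View pics/top1.png

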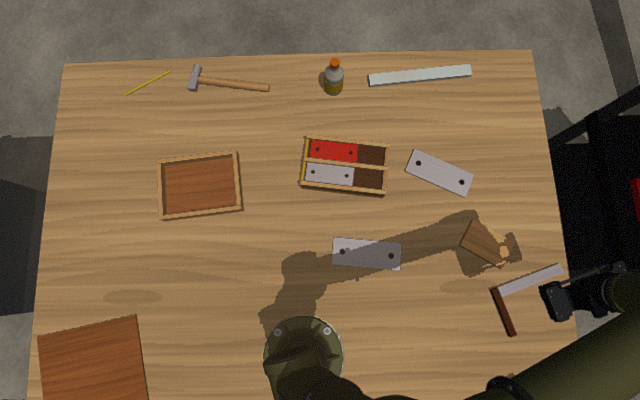

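View pics/side1.png

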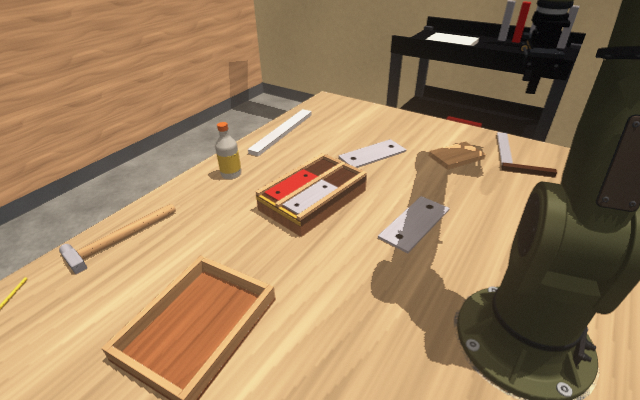

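The top view has three plates with dots: one in the lane at (328,174), one on the bench at (439,172), and one on the bench at (366,253). The lane plate is the smallest and lies in a board lane, so it fits the description. The yellow edge is at the left (u≈304) and the drawer box is at (200,185). I'll confirm with a crop and measure.

```bash
python3 - <<'E'
from h import *
c=shot("top");im=c["image"]
k=im[125:205,290:490];cv2.imwrite('pics/crop1.png',cv2.resize(k,None,fx=4,fy=4,interpolation=cv2.INTER_CUBIC))
hsv=cv2.cvtColor(im,cv2.COLOR_BGR2HSV)
def rects(m,z,name,lo=150,hi=9000):
    for q in cv2.findContours(m,cv2.RETR_EXTERNAL,cv2.CHAIN_APPROX_NONE)[0]:
        if lo<cv2.contourArea(q)<hi:
            W=np.array([onz(c,p[0],z)[:2] for p in q],np.float32)
            r=cv2.minAreaRect(W);print(name,q.reshape(-1,2).mean(0).round(),np.round(r[0],4),np.round(r[1],4),round(r[2],1))
g=((hsv[...,1]<45)&(hsv[...,2]>110)).astype(np.uint8)*255
g[:120]=0;g[300:]=0;g[:,:280]=0;g[:,490:]=0
g=cv2.morphologyEx(g,cv2.MORPH_CLOSE,np.ones((5,5)))
rects(g,.056,'grey')
r=(((hsv[...,0]<6)|(hsv[...,0]>174))&(hsv[...,1]>180)&(hsv[...,2]>100)).astype(np.uint8)*255
r[:120]=0;r[200:]=0;r[:,:280]=0;r[:,400:]=0
rects(cv2.morphologyEx(r,cv2.MORPH_CLOSE,np.ones((5,5))),.056,'red')
y=((hsv[...,0]>22)&(hsv[...,0]<34)&(hsv[...,1]>170)&(hsv[...,2]>120)).astype(np.uint8)*255
y[:120]=0;y[200:]=0;y[:,:280]=0;y[:,400:]=0
rects(y,.05,'yel',5)
print(im[185,200],hsv[185,200],hsv[110,200],hsv[155,200],hsv[157,375])
b=((hsv[...,2]<175)&(hsv[...,1]>120)&(hsv[...,0]<14)).astype(np.uint8)*255
b[:140]=0;b[225:]=0;b[:,:150]=0;b[:,255:]=0
rects(b,.008,'box')
for uv in[(158,159),(236,152),(242,210),(162,219)]:print(onz(c,uv,.04).round(3))
for uv in[(306,137),(387,144),(385,195),(301,189)]:print('bd',onz(c,uv,.06).round(3))
E
```

```text
grey [351. 244.] [ 0.3028 -0.157 ] [0.1279 0.045 ] 88.2
grey [329. 174.] [ 0.5132 -0.0933] [0.1408 0.0555] 81.4
grey [440. 173.] [ 0.507  -0.4187] [0.1921 0.0768] 63.3
red [334. 151.] [ 0.5837 -0.1085] [0.1409 0.0551] 81.6
yel [303. 168.] [ 0.536  -0.0167] [0.0054 0.0338] 79.6
yel [306. 148.] [ 0.598  -0.0262] [0.0047 0.0476] 82.7
[ 46  84 133] [ 13 167 133] [ 16 109 148] [ 15 140 173] [  9 150  75]
box [198. 186.] [0.5044 0.3079] [0.1569 0.2187] 5.9
[0.58  0.425 0.04 ]
[0.594 0.187 0.04 ]
[0.415 0.166 0.04 ]
[0.396 0.402 0.04 ]
bd [ 0.627 -0.027  0.06 ]
bd [ 0.598 -0.268  0.06 ]
bd [ 0.443 -0.252  0.06 ]
bd [ 0.469 -0.009  0.06 ]
```

View pics/crop1.png

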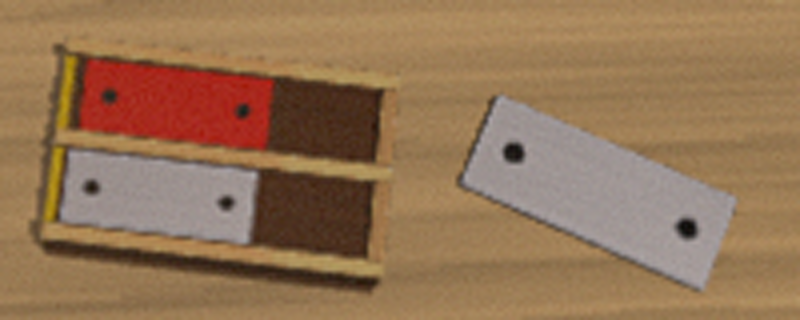

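The crop confirms it: the lane plate measures 141 x 55.5 mm, while the bench plates are about 192 x 77 mm. Its front end at u≈60 in the crop is just short of the yellow stripe, and the free lane is on the right. Next I turn the tool to the lane direction (yaw ≈ 82) and close the fingers.

>>> {"name": "servo_tool", "arguments": {"plan": [[0, [0, 0, 0], [0, 0, -6.7]], [0, [0, 0, 0], [0, 0, -6.7]], [0, [0, 0, 0], [0, 0, -6.7]], [0, [0, 0, 0], [0, 0, -6.7]], [0, [0, 0, 0], [0, 0, -6.7]], [0, [0, 0, 0], [0, 0, -6.7]], [0, [0, 0, 0], [0, 0, -6.7]], [0, [0, 0, 0], [0, 0, -6.7]], [0, [0, 0, 0], [0, 0, -6.7]], [0, [0, 0, 0], [0, 0, -6.7]], [0, [0, 0, 0], [0, 0, 0]]]}}

```text
time_s: 1.07
tool_pos: [0.1709, -0.6233, 0.1813]
tool_rot: [-179.8, -0.6, 85.7]
force: [1.1, 1.0, 0.8]
grip_width: 0.0218
```

```bash
cat >> h.py <<'E'
def rel(P,yaw):
    from scipy.spatial.transform import Rotation as R
    o=env.get_obs();A=R.from_euler('xyz',o["tool_rot"],degrees=True)
    T=R.from_euler('xyz',[180,0,yaw],degrees=True)
    print(o["time_s"],np.round(o["tool_pos"],4),np.round(o["tool_rot"],1),'q',np.round(o["qpos"],0),'F',np.round(o["force"],1),round(o["grip_width"],4))
    print('cm',np.round(A.inv().apply(np.array(P)-o["tool_pos"])*100,2),'rot',np.round((A.inv()*T).as_rotvec(degrees=True),1))
E
python3 -c "
from h import *
rel([.498,-.202,.13],82)"
```

```text
1.0667 [ 0.1709 -0.6233  0.1813] [-179.8   -0.6   85.7] q [ 83.  19. -13.  83.   4.  79.  65.] F [1.1 1.  0.8] 0.0218
cm [44.42 29.46  5.47] rot [-0.3 -0.6  3.7]
```

>>> {"name": "servo_tool", "arguments": {"plan": [[0, [2.9, 1.9, 0], [0, 0, 0]], [0, [2.9, 1.9, 0], [0, 0, 0]], [0, [2.9, 1.9, 0], [0, 0, 0]], [0, [2.9, 1.9, 0], [0, 0, 0]], [0, [2.9, 1.9, 0], [0, 0, 0]], [0, [2.9, 1.9, 0], [0, 0, 0]], [0, [2.9, 1.9, 0], [0, 0, 0]], [0, [2.9, 1.9, 0], [0, 0, 0]], [0, [2.9, 1.9, 0], [0, 0, 0]], [0, [2.9, 1.9, 0], [0, 0, 0]], [0, [2.9, 1.9, 0], [0, 0, 0]], [0, [2.9, 1.9, 0], [0, 0, 0]], [0, [2.9, 1.9, 0], [0, 0, 0]], [0, [2.9, 1.9, 0], [0, 0, 0]], [0, [2.9, 1.9, 0], [0, 0, 0]], [0, [0, 0, 0], [0, 0, 0]]]}}

```text
time_s: 2.4
tool_pos: [0.5089, -0.2029, 0.1798]
tool_rot: [-179.6, -0.7, 81.6]
force: [-0.3, 1.2, 1.1]
grip_width: 0.0006
```

```bash
python3 -c "
from h import *
rel([.498,-.202,.13],82)"
```

```text
2.4 [ 0.5089 -0.2029  0.1798] [-179.6   -0.7   81.6] q [ 51.   9. -35.  97.   5.  76.   7.] F [-0.3  1.2  1.1] 0.0006
cm [-0.13 -1.06  4.98] rot [-0.4 -0.7 -0.4]
```

>>> {"name": "servo_tool", "arguments": {"plan": [[0, [-0.1, -0.5, 1.5], [-0.4, -0.7, 0]], [0, [0, -0.6, 2], [0, 0, 0]], [0, [0, 0, 2], [0, 0, 0]], [0, [0, 0, 2], [0, 0, 0]], [0, [0, 0, 1.5], [0, 0, 0]], [0, [0, 0, 0], [0, 0, 0]]]}}

```text
time_s: 2.9
tool_pos: [0.5005, -0.1978, 0.0874]
tool_rot: [179.8, 0.0, 81.0]
force: [-0.5, 0.7, -0.1]
grip_width: 0.0004
```

```bash
python3 - <<'E'
from h import *
rel([.498,-.202,.0525],82)
a=shot("side");b=shot("top")
x=cv2.resize(a["image"][140:250,240:390],(600,440),interpolation=cv2.INTER_CUBIC)
cv2.imwrite('pics/c2.png',x)
o=env.get_obs();print((proj(a,o["tool_pos"])-[240,140])*4)
E
```

```text
2.9 [ 0.5005 -0.1978  0.0874] [179.8   0.   81. ] q [ 50.  12. -35. 105.   7.  65.   4.] F [-0.5  0.7 -0.1] 0.0004
cm [-0.46 -0.19  3.49] rot [ 0.2  0.  -1. ]
[390.15634586 100.45982696]
```

View pics/c2.png

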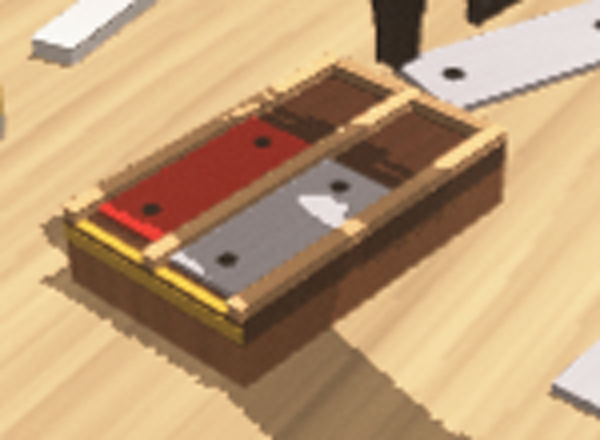

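```bash
python3 - <<'E'
from h import *
a=shot("side");b=shot("top");o=env.get_obs();p=proj(a,o["tool_pos"]);q=proj(b,o["tool_pos"]);print(p,q)
A=cv2.resize(a["image"][50:250,240:400],None,fx=2.5,fy=2.5);B=cv2.resize(b["image"][100:300,290:450],None,fx=2.5,fy=2.5)
cv2.drawMarker(A,tuple(((p-[240,50])*2.5).astype(int).tolist()),(0,255,0),0,14,1)
cv2.drawMarker(B,tuple(((q-[290,100])*2.5).astype(int).tolist()),(0,255,0),0,14,1)
cv2.imwrite('pics/c3.png',np.hstack([A,B]))
E
```

```text
[337.18631524 164.36712809] [366.91134001 172.57606374]
```

View pics/c3.png

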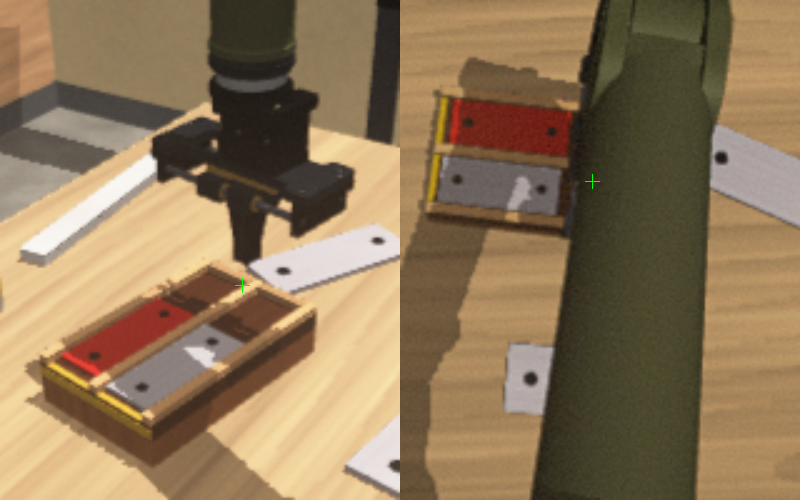

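The rendered fingertips end about 9 px above where the TCP projects, so I'll check the side camera against the top view's points and the tip offset.

```bash
python3 - <<'E'
from h import *
a=shot("side");o=env.get_obs();T=np.array(o["tool_pos"])
d=np.array([np.cos(np.radians(82)),np.sin(np.radians(82)),0])
n=np.array([d[1],-d[0],0]);C=np.array([.5132,-.0933,.056])
im=cv2.resize(a["image"][130:240,250:400],(750,550),interpolation=cv2.INTER_CUBIC)
m=lambda P,c:cv2.drawMarker(im,tuple(((proj(a,P)-[250,130])*5).astype(int).tolist()),c,0,14,1)
for i in(-.07,.07):
    for j in(-.028,.028):m(C+i*d+j*n,(0,255,0))
for P in[(.627,-.027,.06),(.598,-.268,.06),(.443,-.252,.06),(.469,-.009,.06)]:m(P,(255,0,0))
for h,c in((0,(0,255,255)),(.02,(255,0,255))):m(T+[0,0,h],c)
cv2.imwrite('pics/c4.png',im)
E
```

```text
(no output)
```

View pics/c4.png

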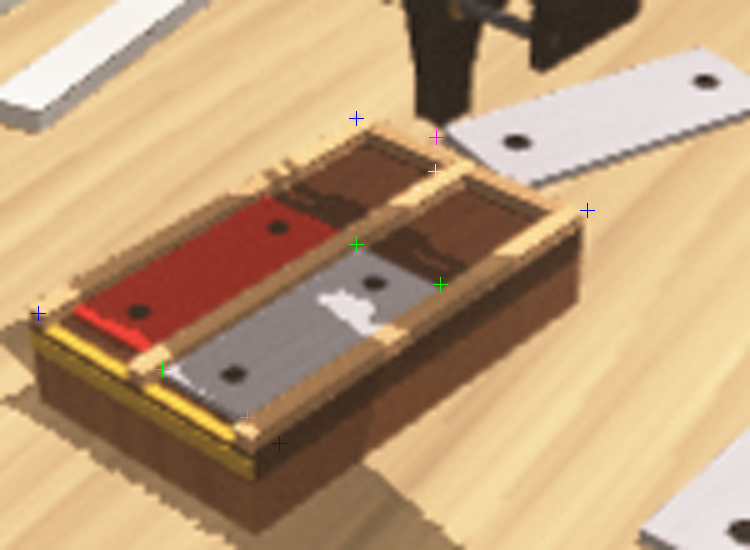

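```bash
python3 - <<'E'
from h import *
from cell import env
a=cv2.imread('pics/side1.png');b=cv2.imread('pics/top1.png')
ca,cb=shot("side"),shot("top");P=[.1718,-.6263,.1868]
p,q=proj(ca,P),proj(cb,P);print(p,q)
L=[]
for im,u in((a,p),(b,q)):
    x0,y0=int(min(max(u[0]-60,0),520)),int(min(max(u[1]-70,0),280))
    k=cv2.resize(im[y0:y0+120,x0:x0+120],(400,400),interpolation=cv2.INTER_CUBIC)
    cv2.drawMarker(k,tuple(((u-[x0,y0])*3.333).astype(int).tolist()),(0,255,0),0,16,1);L.append(k)
cv2.imwrite('pics/c5.png',np.hstack(L))
E
```

```text
[523.17001568  98.52969775] [550.19389815 287.71882483]
```

View pics/c5.png

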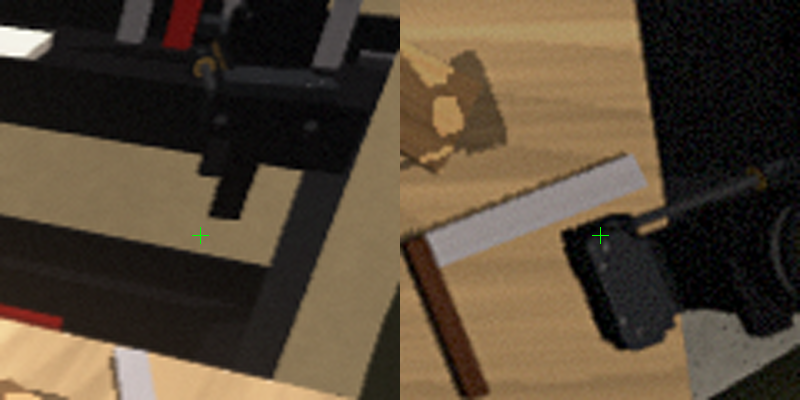

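```bash
python3 - <<'E'
from h import *
from scipy.optimize import least_squares
from scipy.spatial.transform import Rotation as R
ca,cb=shot("side"),shot("top")
print('base',onz(cb,(303,358),.0).round(3),onz(cb,(303,358),.1).round(3), proj(ca,[0,0,0]))
o=env.get_obs()
D=[(o["tool_pos"],o["tool_rot"],np.array([250,130])+np.array([442,117])/5),
   ([.1718,-.6263,.1868],[-179.9,0,15.3],np.array([463,28])+np.array([219,195])/3.333)]
f=lambda v,fr:np.concatenate([proj(ca,np.array(p)+(R.from_euler('xyz',r,degrees=True).apply(v) if fr else v))-u for p,r,u in D])
for fr in(1,0):
    s=least_squares(f,[0,0,0],args=(fr,));print('tool' if fr else 'world',s.x.round(4),s.fun.round(2))
E
```

```text
base [-0.007 -0.002  0.   ] [ 0.014 -0.007  0.1  ] [521.33960684 338.98578637]
tool [-0.0036 -0.0003 -0.0328] [ 0.1  -0.56 -0.31  0.43]
world [-0.0042  0.0022  0.035 ] [-0.01 -0.04  0.01  0.04]
```

The offset fit puts the visible fingertips about 33 mm above the reported TCP, with xy matching. I'll settle it by touch, going down gently onto the free lane floor.

>>> {"name": "servo_tool", "arguments": {"plan": [[0, [-0.4, -0.2, 1], [0, 0, -1]], [0, [0, 0, 1], [0, 0, 0]], [0, [0, 0, 0.5], [0, 0, 0]], [0, [0, 0, 0.4], [0, 0, 0]], [0, [0, 0, 0.3], [0, 0, 0]], [0, [0, 0, 0], [0, 0, 0]]]}}

```text
time_s: 3.85
tool_pos: [0.5006, -0.2035, 0.056]
tool_rot: [179.4, 0.2, 82.1]
force: [0.1, 0.2, 0.0]
grip_width: 0.0007
```

```bash
python3 - <<'E'
from h import *
rel([.498,-.202,.0525],82)
a=shot("side");o=env.get_obs()
im=cv2.resize(a["image"][130:240,250:400],(750,550),interpolation=cv2.INTER_CUBIC)
cv2.drawMarker(im,tuple(((proj(a,o["tool_pos"])-[250,130])*5).astype(int).tolist()),(0,255,0),0,14,1)
cv2.imwrite('pics/c6.png',im)
E
```

```text
3.85 [ 0.5006 -0.2035  0.056 ] [179.4   0.2  82.1] q [ 50.  14. -35. 107.   9.  61.   4.] F [0.1 0.2 0. ] 0.0007
cm [ 0.11 -0.28  0.34] rot [0.6 0.2 0.1]
```

View pics/c6.png

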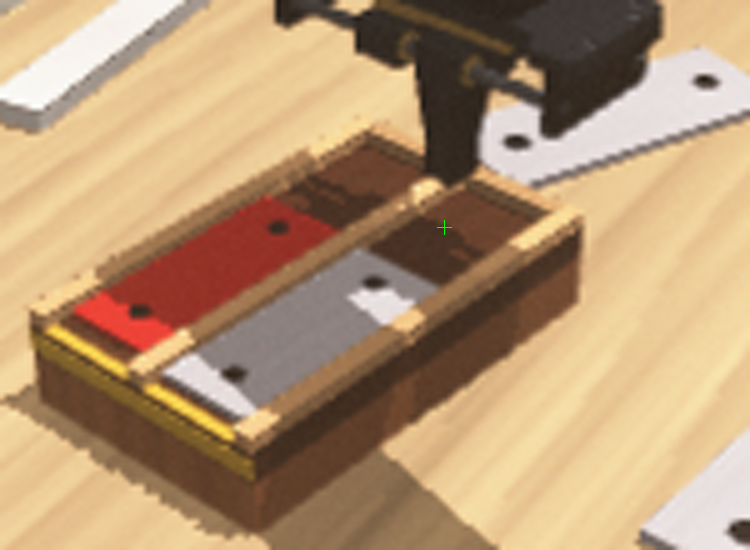

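>>> {"name": "servo_tool", "arguments": {"plan": [[0, [0.1, -0.2, 0.3], [0.5, 0, 0]], [0, [0, 0, 0.3], [0, 0, 0]], [0, [0, 0, 0.3], [0, 0, 0]], [0, [0, 0, 0.2], [0, 0, 0]]]}}

```text
time_s: 4.23
tool_pos: [0.4998, -0.2022, 0.0452]
tool_rot: [179.8, 0.2, 82.2]
force: [0.1, 0.4, 0.5]
grip_width: 0.0005
```

No contact at reported z = 45 mm, which is below the floor height, so the fingers do end above the reported TCP. I'll keep going down gently.

>>> {"name": "servo_tool", "arguments": {"plan": [[0, [0, 0, 0.4], [0, 0, 0]], [0, [0, 0, 0.4], [0, 0, 0]], [0, [0, 0, 0.3], [0, 0, 0]], [0, [0, 0, 0.3], [0, 0, 0]]]}}

```text
time_s: 4.57
tool_pos: [0.5002, -0.2023, 0.0301]
tool_rot: [179.8, 0.2, 82.2]
force: [-0.4, 0.1, -0.3]
grip_width: 0.0002
```

>>> {"name": "servo_tool", "arguments": {"plan": [[0, [0, 0, 0.3], [0, 0, 0]], [0, [0, 0, 0.2], [0, 0, 0]], [0, [0, 0, 0.2], [0, 0, 0]]]}}

```text
time_s: 4.82
tool_pos: [0.4999, -0.2023, 0.0218]
tool_rot: [179.8, 0.2, 82.2]
force: [0.5, -0.2, 0.4]
grip_width: 0.0009
```

>>> {"name": "servo_tool", "arguments": {"plan": [[0, [0, 0, 0.2], [0, 0, 0]], [0, [0, 0, 0], [0, 0, 0]]]}}

```text
time_s: 4.98
tool_pos: [0.4996, -0.2022, 0.0191]
tool_rot: [179.9, 0.2, 82.2]
force: [-0.4, -0.9, 0.1]
grip_width: 0.0005
```

>>> {"name": "servo_tool", "arguments": {"plan": [[0, [0, 0, 0.2], [0, 0, 0]], [0, [0, 0, 0], [0, 0, 0]]]}}

```text
time_s: 5.15
tool_pos: [0.4997, -0.2022, 0.017]
tool_rot: [179.9, 0.2, 82.2]
force: [-0.7, 0.8, 0.7]
grip_width: 0.0004
```

>>> {"name": "servo_tool", "arguments": {"plan": [[0, [0, 0, 0.15], [0, 0, 0]], [0, [0, 0, 0], [0, 0, 0]]]}}

```text
time_s: 5.32
tool_pos: [0.5002, -0.2024, 0.0159]
tool_rot: [179.8, 0.2, 82.2]
force: [-1.1, -0.5, 0.3]
grip_width: 0.0005
```

>>> {"name": "servo_tool", "arguments": {"plan": [[0, [0, 0, 0.15], [0, 0, 0]], [0, [0, 0, 0], [0, 0, 0]]]}}

```text
time_s: 5.48
tool_pos: [0.5007, -0.2026, 0.0162]
tool_rot: [179.8, 0.3, 82.2]
force: [-0.3, 0.7, 0.4]
grip_width: 0.0005
```

>>> {"name": "servo_tool", "arguments": {"plan": [[0, [0, 0, 0.15], [0, 0, 0]], [0, [0, 0, 0], [0, 0, 0]]]}}

```text
time_s: 5.65
tool_pos: [0.5014, -0.2028, 0.0159]
tool_rot: [179.7, 0.3, 82.2]
force: [-0.3, 0.2, 0.9]
grip_width: 0.0004
```

z has stopped changing at 16 mm, so I'll look.

```bash
python3 - <<'E'
from h import *
rel([.498,-.202,.0525],82)
o=env.get_obs();print(o["effort"],o["wrist_torque"])
a=shot("side")
im=cv2.resize(a["image"][130:240,250:400],(750,550),interpolation=cv2.INTER_CUBIC)
cv2.drawMarker(im,tuple(((proj(a,np.array(o["tool_pos"])+[0,0,.034])-[250,130])*5).astype(int).tolist()),(0,255,0),0,14,1)
cv2.imwrite('pics/c7.png',im)
E
```

```text
5.65 [ 0.5014 -0.2028  0.0159] [179.7   0.3  82.2] q [ 49.  17. -34. 109.  11.  57.   2.] F [-0.3  0.2  0.9] 0.0004
cm [ 0.01 -0.33 -3.66] rot [0.3 0.3 0.2]
[ 2.61599163e-02 -3.80693042e+01 -4.67277601e+00 -2.65207118e+01
 -3.16852180e-02  1.04958450e-01 -7.26954255e-03] [-0.04723338 -0.05717873 -0.00466888]
```

View pics/c7.png

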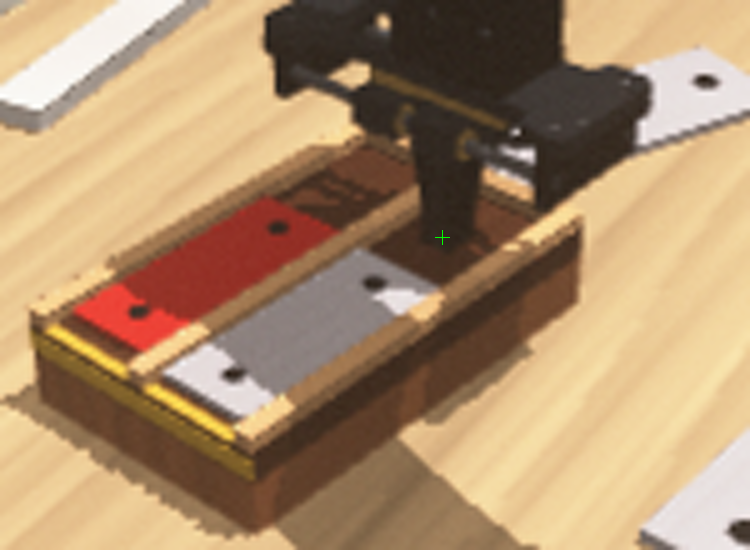

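The image shows the fingertips resting on the lane floor at (445,235), centred behind the plate. So the reported z reads about 34 mm low: true tip z ≈ reported + 0.034. I'll use that from here. Next I rise 2.5 mm and push along tool x.

>>> {"name": "servo_tool", "arguments": {"plan": [[0, [0, -0.2, -0.25], [0, 0, 0]], [0, [0, -0.1, 0], [0, 0, 0]], [0, [0.5, 0, 0], [0, 0, 0]], [0, [0.5, 0, 0], [0, 0, 0]], [0, [0.5, 0, 0], [0, 0, 0]], [0, [0.5, 0, 0], [0, 0, 0]], [0, [0.4, 0, 0], [0, 0, 0]], [0, [0.3, 0, 0], [0, 0, 0]], [0, [0.3, 0, 0], [0, 0, 0]]]}}

```text
time_s: 6.45
tool_pos: [0.5015, -0.1694, 0.0168]
tool_rot: [179.8, 0.3, 82.2]
force: [-0.6, -1.6, -0.9]
grip_width: 0.0004
```

>>> {"name": "servo_tool", "arguments": {"plan": [[0, [0.3, 0, -0.15], [0, 0, 0]], [0, [0.3, 0, 0], [0, 0, 0]], [0, [0.3, 0, 0], [0, 0, 0]], [0, [0.3, 0, 0], [0, 0, 0]], [0, [0.3, 0, 0], [0, 0, 0]], [0, [0.3, 0, 0], [0, 0, 0]], [0, [0.3, 0, 0], [0, 0, 0]], [0, [0.3, 0, 0], [0, 0, 0]], [0, [0.3, 0, 0], [0, 0, 0]], [0, [0, 0, 0], [0, 0, 0]]]}}

```text
time_s: 7.28
tool_pos: [0.5057, -0.1401, 0.0185]
tool_rot: [179.8, 0.3, 82.2]
force: [0.4, 1.2, 0.4]
grip_width: 0.0004
```

```bash
cat > meas.py <<'E'
from h import *
rel([.51,-.15,.0185],82)
c=shot("side");im=c["image"];hsv=cv2.cvtColor(im,cv2.COLOR_BGR2HSV)
g=((hsv[...,1]<60)&(hsv[...,2]>70)).astype(np.uint8)*255
g[:150]=0;g[240:]=0;g[:,:265]=0;g[:,340:]=0
g=cv2.morphologyEx(g,cv2.MORPH_CLOSE,np.ones((3,3)))
q=max(cv2.findContours(g,cv2.RETR_EXTERNAL,cv2.CHAIN_APPROX_NONE)[0],key=cv2.contourArea)
W=np.array([onz(c,p[0],.056)[:2] for p in q],np.float32);r=cv2.minAreaRect(W)
d=np.array([np.cos(np.radians(82)),np.sin(np.radians(82))]);s=W@d
print(np.round(r[0],4),np.round(r[1],4),r[2],'s',s.min().round(4),s.max().round(4))
y=((hsv[...,0]>22)&(hsv[...,0]<34)&(hsv[...,1]>170)&(hsv[...,2]>100)).astype(np.uint8)
y[:170]=0;y[240:]=0;y[:,:250]=0;y[:,320:]=0
P=np.argwhere(y)[:,::-1]
S=np.array([onz(c,p,.05)[:2]@d for p in P]);print('yel s pct',np.percentile(S,[5,50,95]).round(4),len(S))
E
python3 meas.py
```

```text
7.2833 [ 0.5057 -0.1401  0.0185] [179.8   0.3  82.2] q [ 45.  15. -36. 111.  11.  57.  -4.] F [0.4 1.2 0.4] 0.0004
cm [-0.92  0.57  0.  ] rot [0.2 0.3 0.2]
[ 0.5165 -0.059 ] [0.1427 0.0578] 81.92064666748047 s -0.0578 0.0849Traceback (most recent call last):
  File "meas.py", line 14, in <module>
    S=np.array([onz(c,p,.05)[:2]@d for p in P]);print('yel s pct',np.percentile(S,[5,50,95]).round(4),len(S))
                                                                  ~~~~~~~~~~~~~^^^^^^^^^^^^^
    return _quantile_unchecked(
        a, q, axis, out, overwrite_input, method, keepdims, weights)
    return _ureduce(a,
                    func=_quantile_ureduce_func,
    ...<5 lines>...
                    overwrite_input=overwrite_input,
                    method=method)
    r = func(a, **kwargs)
    result = _quantile(arr,
                       quantiles=q,
    ...<2 lines>...
                       out=out,
                       weights=wgt)
    slices_having_nans = np.isnan(arr[-1, ...])
                                  ~~~^^^^^^^^^
IndexError: index -1 is out of bounds for axis 0 with size 0
```

```bash
python3 - <<'E'
from h import *
c=shot("side");d=np.array([np.cos(np.radians(82)),np.sin(np.radians(82))])
for uv in[(33,315),(258,448),(582,217),(368,124)]:
    P=onz(c,np.array(uv)/5+[250,130],.06);print(P.round(4),'s',(P[:2]@d).round(4))
hsv=cv2.cvtColor(c["image"],cv2.COLOR_BGR2HSV)
for p in[(50,340),(230,455)]:
    u=np.array(p)//5+[250,130];print(hsv[u[1],u[0]])
E
```

```text
[ 0.6285 -0.0247  0.06  ] s 0.063
[ 0.4756 -0.0014  0.06  ] s 0.0648
[ 0.4424 -0.2453  0.06  ] s -0.1813
[ 0.5893 -0.2664  0.06  ] s -0.1818
[ 18 151 101]
[ 19 170 126]
```

Overhang is now about 21 mm (front at s=0.084, edge at s=0.063). I'll push 25 mm more.

>>> {"name": "servo_tool", "arguments": {"plan": [[0, [0.3, 0, 0], [0, 0, 0]], [0, [0.3, 0, 0], [0, 0, 0]], [0, [0.3, 0, 0], [0, 0, 0]], [0, [0.3, 0, 0], [0, 0, 0]], [0, [0.3, 0, 0], [0, 0, 0]], [0, [0.3, 0, 0], [0, 0, 0]], [0, [0.2, 0, 0], [0, 0, 0]], [0, [0.2, 0, 0], [0, 0, 0]], [0, [0, 0, 0], [0, 0, 0]]]}}

```text
time_s: 8.13
tool_pos: [0.5089, -0.1175, 0.0184]
tool_rot: [179.8, 0.4, 82.1]
force: [-0.6, -0.9, 0.7]
grip_width: 0.0006
```

```bash
sed -i '/^y=/,$d' meas.py; python3 meas.py
```

```text
8.1333 [ 0.5089 -0.1175  0.0184] [179.8   0.4  82.1] q [ 43.  15. -37. 111.  11.  57.  -7.] F [-0.6 -0.9  0.7] 0.0006
cm [-3.21  0.56  0.01] rot [0.2 0.4 0.1]
[ 0.5191 -0.0365] [0.1433 0.0597] 81.82011413574219 s -0.0355 0.1076
```

>>> {"name": "servo_tool", "arguments": {"plan": [[0, [0.3, 0, 0], [0, 0, 0]], [0, [-0.5, 0, 0], [0, 0, 0]], [0, [-0.5, 0, 0], [0, 0, 0]], [0, [0, 0, -2], [0, 0, 0]], [0, [0, 0, -2.5], [0, 0, 0]], [0, [0, 0, -2.5], [0, 0, 0]], [1, [3, 0.3, 0], [0, 0, 0]], [1, [3, 0, 0], [0, 0, 0]], [1, [3, 0, 0], [0, 0, 0]], [1, [3, 0, 0], [0, 0, 0]], [1, [2, 0, 0], [0, 0, 0]], [1, [0, 0, 0], [0, 0, 0]]]}}

```text
time_s: 9.18
tool_pos: [0.5309, 0.0119, 0.0909]
tool_rot: [179.8, 0.3, 81.3]
force: [0.2, 0.7, 0.3]
grip_width: 0.0324
```

```bash
sed -i 's/^rel.*/rel([.527,.0205,.055],82)/' meas.py; python3 meas.py; python3 -c "
from h import *
c=shot('top');cv2.imwrite('pics/t2.png',np.hstack([cv2.resize(c['image'][120:210,250:400],(450,270)),cv2.resize(shot('side')['image'][140:240,240:350],(330,270))]))"
```

```text
9.1833 [0.5309 0.0119 0.0909] [179.8   0.3  81.3] q [ 35.  12. -43. 106.   9.  66. -20.] F [0.2 0.7 0.3] 0.0324
cm [ 0.81 -0.53  3.58] rot [ 0.2  0.3 -0.7]
[ 0.5203 -0.0327] [0.1415 0.0605] 82.71539306640625 s -0.031 0.1106
```

View pics/t2.png

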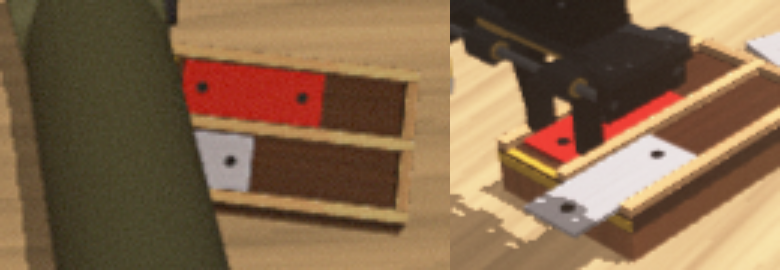

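Overhang is about 46 mm, a third of the plate, and it is balanced. Now I open fully and align over the overhang.

>>> {"name": "servo_tool", "arguments": {"plan": [[1, [0.8, -0.4, 0], [0, 0, -0.7]], [1, [0, 0, 0], [0, 0, 0]], [1, [0, 0, 0], [0, 0, 0]], [1, [0, 0, 0], [0, 0, 0]], [1, [0, 0, 0], [0, 0, 0]], [1, [0, 0, 0], [0, 0, 0]], [1, [0, 0, 0], [0, 0, 0]], [1, [0, 0, 0], [0, 0, 0]]]}}

```text
time_s: 10.0
tool_pos: [0.5266, 0.0066, 0.0894]
tool_rot: [179.9, 0.6, 81.0]
force: [-0.0, 0.2, -0.1]
grip_width: 0.0858
```

```bash
sed -i 's/^rel.*/rel([.528,.021,.011],82)/' meas.py; python3 meas.py
```

```text
10.0 [0.5266 0.0066 0.0894] [179.9   0.6  81. ] q [ 35.  11. -43. 106.   9.  66. -20.] F [-0.   0.2 -0.1] 0.0858
cm [ 1.53 -0.1   7.82] rot [ 0.1  0.6 -0.9]
[ 0.5203 -0.0327] [0.1415 0.0605] 82.71539306640625 s -0.031 0.1106
```

>>> {"name": "servo_tool", "arguments": {"plan": [[1, [1.0, 0, 0], [0, 0.5, -0.9]], [1, [0.5, 0, 0], [0, 0, 0]], [1, [0, 0, 1.5], [0, 0, 0]], [1, [0, 0, 1.5], [0, 0, 0]], [1, [0, 0, 0], [0, 0, 0]]]}}

```text
time_s: 10.47
tool_pos: [0.5307, 0.025, 0.0597]
tool_rot: [179.8, 0.0, 82.1]
force: [0.0, -0.2, -1.2]
grip_width: 0.087
```

```bash
python3 meas.py
```

```text
10.4667 [0.5307 0.025  0.0597] [179.8   0.   82.1] q [ 33.  14. -43. 108.  11.  62. -22.] F [ 0.  -0.2 -1.2] 0.087
cm [-0.44 -0.23  4.86] rot [0.2 0.  0.1]
[ 0.5203 -0.0327] [0.1415 0.0605] 82.7154312133789 s -0.031 0.1106
```

>>> {"name": "servo_tool", "arguments": {"plan": [[1, [-0.3, -0.2, 0.8], [0, 0, 0]], [1, [0, 0, 1], [0, 0, 0]], [1, [0, 0, 1], [0, 0, 0]], [1, [0, 0, 1], [0, 0, 0]], [1, [0, 0, 0.6], [0, 0, 0]], [1, [0, 0, 0], [0, 0, 0]]]}}

```text
time_s: 11.02
tool_pos: [0.5306, 0.023, 0.0146]
tool_rot: [179.5, -0.0, 82.2]
force: [0.4, -0.3, -0.2]
grip_width: 0.0876
```

```bash
python3 meas.py;python3 -c "
from h import *
c=shot('side');o=env.get_obs()
cv2.imwrite('pics/s3.png',cv2.resize(c['image'][130:250,230:390],(640,480),interpolation=cv2.INTER_CUBIC))"
```

```text
11.0167 [0.5306 0.023  0.0146] [179.5  -0.   82.2] q [ 32.  17. -42. 110.  14.  57. -24.] F [ 0.4 -0.3 -0.2] 0.0876
cm [-0.24 -0.23  0.36] rot [ 0.5 -0.   0.2]
[0.5274 0.0181] [0.0389 0.059 ] 80.0205078125 s 0.0709 0.1111
```

View pics/s3.png

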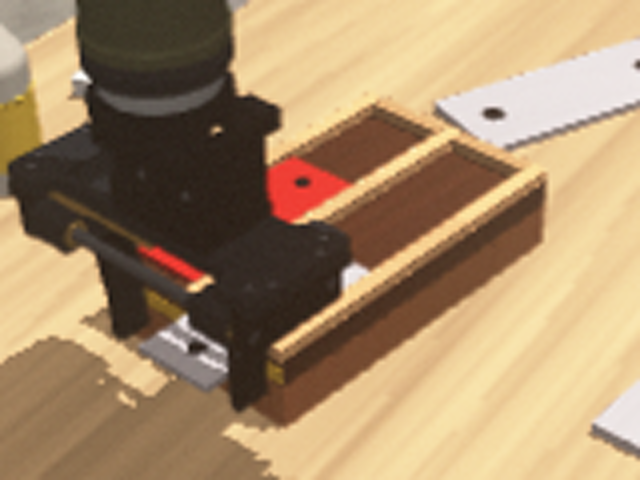

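The fingers straddle the overhang, with the plate's near corner at (210,388) and the near fingertip at (240,405), and they reach a little below it. I go down 3 mm more and grip.

>>> {"name": "servo_tool", "arguments": {"plan": [[1, [-0.2, -0.2, 0.3], [0.5, 0, 0]], [0.5, [0, 0, 0], [0, 0, 0]], [0, [0, 0, 0], [0, 0, 0]], [0, [0, 0, 0], [0, 0, 0]], [0, [0, 0, 0], [0, 0, 0]], [0, [0, 0, 0], [0, 0, 0]], [0, [0, 0, 0], [0, 0, 0]], [0, [0, 0, 0], [0, 0, 0]], [0, [0, 0, 0], [0, 0, 0]], [0, [0, 0, 0], [0, 0, 0]]], "force": 45}}

```text
time_s: 11.95
tool_pos: [0.5308, 0.0213, 0.0145]
tool_rot: [179.8, -0.0, 82.2]
force: [0.3, 0.2, -1.2]
grip_width: 0.0548
```

The grip is on the width, but z sat 3 mm high, so the plate is right at the tips. I'll regrip a bit deeper.

>>> {"name": "servo_tool", "arguments": {"plan": [[1, [0, 0, 0], [0, 0, 0]], [1, [0, 0, 0], [0, 0, 0]], [1, [0, -0.1, 0], [0, 0, 0]], [1, [0, 0, 0.4], [0, 0, 0]], [1, [0, 0, 0.3], [0, 0, 0]], [0, [0, 0, 0], [0, 0, 0]], [0, [0, 0, 0], [0, 0, 0]], [0, [0, 0, 0], [0, 0, 0]], [0, [0, 0, 0], [0, 0, 0]], [0, [0, 0, 0], [0, 0, 0]], [0, [0, 0, 0], [0, 0, 0]], [0, [0, 0, 0], [0, 0, 0]], [0, [0, 0, 0], [0, 0, 0]]], "force": 55}}

```text
time_s: 13.03
tool_pos: [0.5297, 0.0215, 0.0066]
tool_rot: [179.8, -0.1, 82.2]
force: [0.7, 0.8, -1.1]
grip_width: 0.0548
```

>>> {"name": "servo_tool", "arguments": {"plan": [[0, [0, 0, -0.4], [0, 0, 0]], [0, [0, 0, -0.8], [0, 0, 0]], [0, [0, 0, -1.2], [0, 0, 0]], [0, [0, 0, -1.5], [0, 0, 0]], [0, [0, 0, -1.5], [0, 0, 0]], [0, [0, 0, -1.5], [0, 0, 0]], [0, [0, 0, -1.5], [0, 0, 0]], [0, [0, 0, -1], [0, 0, 0]], [0, [0, 0, 0], [0, 0, 0]]]}}

```text
time_s: 13.78
tool_pos: [0.5277, 0.0227, 0.1103]
tool_rot: [179.9, -0.1, 82.2]
force: [-0.0, 0.0, -1.6]
grip_width: 0.0549
```

```bash
python3 -c "
from h import *
rel([.492,.342,.1],96)
c=shot('side')
cv2.imwrite('pics/s4.png',np.hstack([cv2.resize(c['image'][80:250,220:390],(510,510),interpolation=cv2.INTER_CUBIC)]))"
```

```text
13.7833 [0.5277 0.0227 0.1103] [ 1.799e+02 -1.000e-01  8.220e+01] q [ 35.  10. -44. 105.   8.  68. -19.] F [-0.   0.  -1.6] 0.0549
cm [31.16 -7.85  1.06] rot [  0.1  -0.1 -13.8]
```

>>> {"name": "servo_tool", "arguments": {"plan": [[0, [1.2, -0.3, 0], [0, 0, 0]], [0, [2, -0.5, 0], [0, 0, 0]], [0, [2.5, -0.6, 0], [0, 0, 0]], [0, [2.5, -0.6, 0], [0, 0, 0]], [0, [2.5, -0.6, 0], [0, 0, 0]], [0, [2.5, -0.6, 0], [0, 0, 0]], [0, [2.5, -0.6, 0], [0, 0, 0]], [0, [2.5, -0.7, 0], [0, 0, 0]], [0, [2.5, -0.7, 0], [0, 0, 0]], [0, [2.5, -0.7, 0], [0, 0, 0]], [0, [2.5, -0.7, 0], [0, 0, 0]], [0, [2.5, -0.6, 0], [0, 0, 0]], [0, [1.5, -0.3, 0], [0, 0, 0]], [0, [0, 0, 0], [0, 0, -4.5]], [0, [0, 0, 0], [0, 0, -4.5]], [0, [0, 0, 0], [0, 0, -4.5]], [0, [0, 0, 0], [0, 0, 0]]]}}

```text
time_s: 15.25
tool_pos: [0.4679, 0.3537, 0.0924]
tool_rot: [-178.1, -0.3, 96.8]
force: [-0.2, 0.2, -2.2]
grip_width: 0.0548
```

```bash
python3 - <<'E'
from h import *
rel([.492,.342,-.02],96)
c=shot("side");im=c["image"];hsv=cv2.cvtColor(im,cv2.COLOR_BGR2HSV)
cv2.imwrite('pics/s5.png',im)
g=((hsv[...,1]<50)&(hsv[...,2]>90)).astype(np.uint8)*255
for q in cv2.findContours(g,cv2.RETR_EXTERNAL,cv2.CHAIN_APPROX_NONE)[0]:
    if cv2.contourArea(q)>120: print(cv2.boundingRect(q),cv2.contourArea(q))
o=env.get_obs();T=np.array(o["tool_pos"]);a=np.radians(96)
d=np.array([np.cos(a),np.sin(a),0]);n=np.array([d[1],-d[0],0])
for i in(-.115,.02):
    for j in(-.028,.028): print('exp',proj(c,T+[0,0,.05]+i*d+j*n).round(0))
E
```

```text
15.25 [0.4679 0.3537 0.0924] [-178.1   -0.3   96.8] q [  4.  24. -54.  96.  19.  71. -47.] F [-0.2  0.2 -2.2] 0.0548
cm [-1.52  2.61 11.15] rot [-1.9 -0.3  0.8]
(556, 382, 17, 15) 155.5
(195, 251, 36, 21) 241.5
(59, 244, 26, 30) 346.0
(103, 219, 46, 17) 155.5
(378, 196, 72, 56) 1833.5
(0, 188, 92, 92) 4595.0
(339, 139, 68, 28) 846.5
(497, 132, 16, 31) 284.0
(248, 109, 63, 47) 718.5
(136, 83, 177, 107) 6344.0
(425, 32, 54, 14) 386.0
exp [228. 264.]
exp [203. 253.]
exp [170. 325.]
exp [142. 310.]
```

The far end of the plate shows at (195–231, 251–272), where a level plate should be. I correct xy and lower.

>>> {"name": "servo_tool", "arguments": {"plan": [[0, [-0.8, 1.3, 0], [-1.9, 0, 0]], [0, [-0.7, 1.3, 0], [0, 0, 0]], [0, [0, 0, 1.5], [0, 0, 0]], [0, [0, 0, 1.5], [0, 0, 0]], [0, [0, 0, 1.5], [0, 0, 0]], [0, [0, 0, 1], [0, 0, 0]], [0, [0, 0, 0], [0, 0, 0]]]}}

```text
time_s: 15.88
tool_pos: [0.4965, 0.3405, 0.0311]
tool_rot: [-179.8, -0.3, 95.8]
force: [-1.1, 0.3, -1.7]
grip_width: 0.0548
```

```bash
python3 -c "
from h import *
rel([.492,.342,-.023],96)"
```

```text
15.8833 [0.4965 0.3405 0.0311] [-179.8   -0.3   95.8] q [  3.  28. -50.  99.  24.  64. -48.] F [-1.1  0.3 -1.7] 0.0548
cm [ 0.17 -0.41  5.41] rot [-0.2 -0.3 -0.2]
```

>>> {"name": "servo_tool", "arguments": {"plan": [[0, [0.1, -0.3, 1], [0, 0, 0]], [0, [0, 0, 1], [0, 0, 0]], [0, [0, 0, 1], [0, 0, 0]], [0, [0, 0, 0.8], [0, 0, 0]], [0, [0, 0, 0.4], [0, 0, 0]], [0, [0, 0, 0], [0, 0, 0]]]}}

```text
time_s: 16.38
tool_pos: [0.4928, 0.3416, -0.0154]
tool_rot: [-179.7, -0.3, 95.7]
force: [1.0, 0.6, -1.6]
grip_width: 0.0555
```

>>> {"name": "servo_tool", "arguments": {"plan": [[0, [0, 0, 0.3], [0, 0, 0]], [0, [0, 0, 0], [0, 0, 0]]]}}

```text
time_s: 16.55
tool_pos: [0.4928, 0.3418, -0.0187]
tool_rot: [-179.7, -0.3, 95.7]
force: [0.2, 0.2, -1.3]
grip_width: 0.055
```

>>> {"name": "servo_tool", "arguments": {"plan": [[0, [0, 0, 0.3], [0, 0, 0]], [0, [0, 0, 0], [0, 0, 0]]]}}

```text
time_s: 16.72
tool_pos: [0.4933, 0.3422, -0.0212]
tool_rot: [-179.8, -0.3, 95.7]
force: [-0.4, -0.9, -1.2]
grip_width: 0.0546
```

>>> {"name": "servo_tool", "arguments": {"plan": [[0, [0, 0, 0.3], [0, 0, 0]], [0, [0, 0, 0], [0, 0, 0]]]}}

```text
time_s: 16.88
tool_pos: [0.4939, 0.3426, -0.0238]
tool_rot: [-179.9, -0.3, 95.7]
force: [-0.9, -1.1, -2.1]
grip_width: 0.0546
```

>>> {"name": "servo_tool", "arguments": {"plan": [[0.66, [0, 0, 0], [0, 0, 0]], [0.7, [0, 0, 0], [0, 0, 0]], [0.8, [0, 0, 0], [0, 0, 0]], [0.9, [0, 0, 0], [0, 0, 0]], [0.9, [0, 0, 0], [0, 0, 0]], [0.9, [0, 0, 0], [0, 0, 0]], [0.9, [0, 0, 0], [0, 0, 0]]]}}

```text
time_s: 17.47
tool_pos: [0.4953, 0.3435, -0.022]
tool_rot: [180.0, -0.4, 95.7]
force: [-0.5, -0.6, 0.2]
grip_width: 0.0775
```

>>> {"name": "servo_tool", "arguments": {"plan": [[0.9, [0, 0, -1], [0, 0, 0]], [0.9, [0, 0, -1.5], [0, 0, 0]], [0.9, [0, 0, -2], [0, 0, 0]], [0.9, [0, 0, -2.5], [0, 0, 0]], [0.9, [0, 0, -2.5], [0, 0, 0]], [0.9, [0, 0, -2.5], [0, 0, 0]], [0.9, [0, 0, -2.5], [0, 0, 0]], [0.9, [0, 0, -2.5], [0, 0, 0]], [0.9, [0, 0, 0], [0, 0, 0]]]}}

```text
time_s: 18.22
tool_pos: [0.4937, 0.3438, 0.1649]
tool_rot: [179.9, -0.5, 95.9]
force: [0.2, 1.1, 1.2]
grip_width: 0.0784
```

```bash
python3 - <<'E'
from h import *
rel([.492,.342,.2],96)
c=shot("side");b=shot("top")
cv2.imwrite('pics/end.png',np.vstack([cv2.resize(c["image"][120:400,80:400],(640,560),interpolation=cv2.INTER_CUBIC)]))
im=c["image"];hsv=cv2.cvtColor(im,cv2.COLOR_BGR2HSV)
g=((hsv[...,1]<60)&(hsv[...,2]>60)).astype(np.uint8)*255
g[:255]=0;g[:,300:]=0;g[:,:105]=0
for q in cv2.findContours(g,cv2.RETR_EXTERNAL,cv2.CHAIN_APPROX_NONE)[0]:
    if cv2.contourArea(q)>100:
        W=np.array([onz(c,p[0],.014)[:2] for p in q],np.float32);print(cv2.boundingRect(q),cv2.minAreaRect(W))
E
```

```text
18.2167 [0.4937 0.3438 0.1649] [179.9  -0.5  95.9] q [  7.  21. -55.  91.  17.  77. -44.] F [0.2 1.1 1.2] 0.0784
cm [-0.13 -0.18 -3.51] rot [ 0.1 -0.5 -0.1]
(164, 288, 73, 69) ((0.49733325839042664, 0.28686559200286865), (0.058443035930395126, 0.14060728251934052), 5.902903079986572)
```

View pics/end.png

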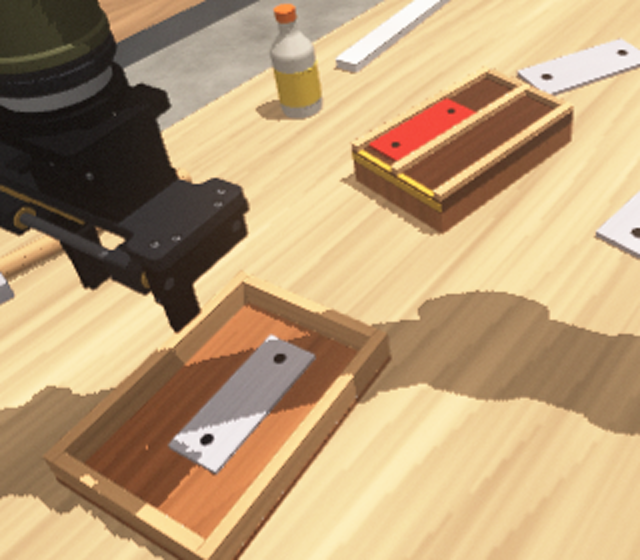

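The plate lies flat in the box, at (240,405) in the view. At the bottom-plane height it measures 58 x 141 mm, centred at (0.497, 0.287). The red shim is still in its lane and the gripper is clear, so I'm handing in.

```bash
python3 -c "
from cell import env
print(env.sign_off())"
```

```text
the job is handed in; nothing more can be done
None
```

The aluminium shim is lying flat in the pine drawer box. I handed the job in at about 18 s of robot time, against the 61 s limit.

I slid it along its lane until about 46 mm (a third) overhung the striped edge. Then I gripped it across its width by the overhang, lifted it clear, lowered it into the box and let go. When I let go, the plate's underside was roughly 10 mm above the bottom by estimate, so it dropped that last bit.

**Final checks:**
- **Shim:** it measures 58 x 141 mm at bottom-plane height and is centred at about (0.497, 0.287), well inside the walls.
- **Red shim:** it is still in its lane; I judged this by eye and did not measure it.
- **Gripper:** it is open and well above the box, touching nothing.

**What disagreed:**
- **Height reading:** the arm's reported TCP height was about 34 mm lower than where the fingertips really were. The pictures showed it, and touching the lane floor at a reported 16 mm confirmed it. I corrected every height for this.
- **First grip:** it sat about 3 mm too high on the plate, so I opened and gripped again lower before lifting.
- **Overhang:** the 46 mm figure is good to about 2 mm, because the edge position differed slightly between the two cameras.

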